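# Square-headed pylon from the rack to the painting wheel

## Robot

A 6-joint arm with a two-finger parallel gripper is mounted at the origin on the work surface. World frame = base frame: x ahead of the robot, y to its left, z up, the work surface at z = 0. Lengths are in m, angles in rad, forces in N, time in s.
With the tool pointing down it reaches from about 0.35 to 0.775 m from the base axis. Payload 5.5 kg.
Tool frame: the origin (TCP) lies at the very end of the fingers, on their centre line; the grasp point (between the pads) lies 19 mm behind it; z points along the fingers, y is the direction in which the jaws open and shut (so a half turn about z gives the same grasp; the last joint's range is limited). The gripper opens to 85 mm and grips with 20 to 120 N. Pads are 22 mm wide; open, the fingers measure 114 mm over their backs; the gripper's body (76 mm by 85 mm) begins 54 mm behind the grasp point. The pads swing forward as they close: fully open they stand 13 mm farther back than shut.
Start: joints at [-1.427, 0.313, 0.046, 1.304, 0, 1.431], TCP at [0.161, -0.552, 0.231] pointing down, gripper open.
Joint ranges: [-2.76, 2.76], [-0.86, 1.69], [-1.03, 1.26], [-2.2, 2.34], [-1.47, 1.5], [-3.14, 3.14]. Speed limits (rad/s): [2.57, 2.57, 3.14, 3.14, 3.14, 3.14].

## Interface

Orientations are given as a unit quaternion [w, x, y, z].
In Python, from workcell import get_state, vision, workorder, silhouettes, tip_of gives the robot as it stands.
- The arm moves only by the shell command python3 -m inch 'ROWS' [FORCE]. ROWS is JSON, a list of rows, each a list of 7 numbers: the shift along the tool's x, y, z in cm, then the turn, a rotation vector about the tool's x, y, z in degrees, then the finger opening in cm, from 0 to 8.54. In form: [[dx, dy, dz, rx, ry, rz, hand], ...]. A call has 1 to 5 rows; each row shifts and turns the commanded pose from where the row before left it, along the tool's axes as they then stand; what a row does not reach is not made up. A row lasts 1/10 s, in which the tool goes at most 50 mm and 8.59 degrees, less where a joint would pass 70% of its speed; a pose out of reach is approached as far as the arm can. A call with a gripper value outside its range is refused whole. The fingers move at their own pace and stop on an object; FORCE is the grip in N (left out, the last holds). Time passes only in rows, so rows that do not move let the fingers close. It gives the time, the measured TCP pose, the force and the opening at its end, in the units of the state.
- get_state(): the state, without advancing time (a new reading comes with each control period).
- vision.read_camera(name): name is "side" or "top" or "wrist"; returns a dict with "pixels" (384x512x3 uint8, red, green, blue), "depth" (384x512 float32, m along the optical axis (not along the pixel's ray), 0 where there is no reading), "mtx" (3x3 intrinsics, pixels), "k1" (the pictures are not rectified: a ray, as slopes to the right and down, at radius r is drawn at 1 + k1 r^2 times it, then the intrinsics apply), "T" (4x4, takes a point from camera to world coordinates); the wrist camera has in their place "tool_from_camera" (4x4, takes a point from camera to tool coordinates, whose origin is the TCP and whose axes are the flange's). Camera axes: x right, y up, looking along -z (the intrinsics and any distortion apply to the point x, -y, -z); pixel columns grow to the right and rows downward; lengths in m; the calibration is good to about 2 mm. A picture is of the moment at which its call begins: read the wrist's pose just before it.
- workorder.hand_in(): hands the job in, once; it reports no verdict.
Trained networks look in a picture, given as the dict that the camera call returned (one of the last four; its "shot" number tells which), for a name from the list of things; names that differ only in an ending like _2 or _b are one class to them, and where a whole thing is asked for, a point or a joint stands for the part that bears it (a point fixed in the world has none). Each returns a list of dicts, best first, with "confidence" (0 to 1); they miss things now and then, are a little off and sometimes report something else, mostly with a low value. They report only what shows in the picture. A call takes as long as a camera call. They do not tell look-alikes from the thing itself.
- silhouettes(picture, label): "mask" (384x512 bool, what is visible of it) and "location" ([column, row] in pixels, amid what is visible of it).
- tip_of(picture, label): "location" ([column, row] in pixels: a listed point, or the origin of a listed thing).
The state is a dict: "clock": time; "joint_pos": joint angles; "qvel": joint speeds; "tau": joint torques, N m; "tcp_pos": TCP position; "orientation": TCP orientation; "wrist_force": force on the tool from outside, world axes, zero at the start; "ft_torque": the same for the moment, N m; "finger_gap": finger opening in m.
Only numpy, scipy, OpenCV 4.12 (cv2) and the standard library are available. Lean on these libraries where they do the work, as an engineer would, in place of code of your own. Each camera call takes 0.05 s, during which the arm holds its last target.

## Task

One of the three aluminium pylons in the dark grey rack has a square head. Lift that one straight up out of its deep well and stand it upright in the middle of the round painting wheel, setting it down gently and letting go. Leave the other two pylons in their wells.

Things in the scene. Friction and masses are not known exactly. Their poses are not given: they have to be found in the camera images.
- square_pylon: Pylon to move: aluminium, 119 mm tall, 0.22 kg. Square head 36 x 36 x 42 mm (grip here) on a round shank 32 mm thick, 77 mm long. Origin: centre of its underside; z up; x, y square to the head's flats. Starts upright in a well of a fixed dark grey rack: deck 83 mm above the bench, wells 35 mm wide, 75 mm deep, so origin 8 mm and head 85 to 127 mm above the bench. Which well varies.
- round_pylon: Pylon with a plain round head 28 mm wide, 42 mm tall. On the same 32 mm shank, 77 mm long, in another well; to be left there. Origin: centre of its underside, z up. The rack's three wells stand in a row, 85 mm apart.
- slim_pylon: Pylon with a slim round post 12 mm wide, 42 mm tall. On the same 32 mm shank, 77 mm long, in another well; to be left there. Origin: centre of its underside, z up. Along each side of the row of wells runs a rail, top 108 mm above the bench, inner face 75 mm from the row's centre line; the row's ends are open.
- wheel_top (a point): Centre of the top face of the painting wheel: a flat grey disc 160 mm in diameter on a short pedestal, its top 40 mm above the bench, locked so that it does not turn, with a thin dark circle 62 mm in diameter marking the middle. z is up.
Mind the look-alikes: they are no part of the job. What is shaped like the square_pylon but pink or purple is not meant. Of the things that look like the part that bears wheel_top, the larger one is meant.

How it is judged:
On the way:
1. the square-headed pylon is lifted upright until its underside is clear above the rack's deck (height (world z) of square_pylon above 0.088 m and angle between square_pylon's own z axis and vertical below 0.26 rad), for 0.1 s.
At the end, for the whole second after the job is handed in: The square-headed pylon stands at rest and upright (within about 6 degrees) on its shank on the wheel's top face, its axis within 20 mm of the wheel's centre; the other two pylons are within 20 mm of where they began, in their wells (horizontal distance between square_pylon and wheel_top below 0.02 m and z of square_pylon in the frame of wheel_top between -0.005 and 0.005 m and angle between square_pylon's own z axis and vertical below 0.1 rad and linear speed of square_pylon below 0.02 m/s and distance of each of round_pylon, slim_pylon from where it was at the start of the episode below 0.02 m); the robot touches nothing.
It fails at once if another pylon is pulled more than 20 mm from its place (distance of any of round_pylon, slim_pylon from where it was at the start of the episode above 0.02 m).
It fails at once if the pylon is dropped or slammed onto the wheel (faster than 0.5 m/s within 20 mm of its top) (horizontal distance between square_pylon and wheel_top below 0.09 m and z of square_pylon in the frame of wheel_top below 0.02 m and linear speed of square_pylon above 0.5 m/s).
It also fails if it takes over 48 s, if anything falls off the work surface, if the arm or the gripper's body presses on something with over 40 N, if the wrist force passes 120 N, or if a joint passes its speed limit or range.

## Working session

There is one attempt and no reset: what is moved stays moved. The work goes in short steps, Python scripts to look and compute and a shell command to move; the robot and the scene stay as the last step left them, time stands still between calls to the robot, and variables do not carry over. Pictures are saved under pics/ and viewed, and the job is handed in when it is done.

```bash
ls; mkdir -p pics; cat > h.py <<'E'
import numpy as np, cv2
from workcell import get_state, vision, workorder, silhouettes, tip_of
from scipy.spatial.transform import Rotation as R
def q2R(q): return R.from_quat([q[1],q[2],q[3],q[0]]).as_matrix()
def camT(p,st=None):
    if "T" in p: return np.array(p["T"])
    M=np.eye(4);M[:3,:3]=q2R(st["orientation"]);M[:3,3]=st["tcp_pos"]
    return M@np.array(p["tool_from_camera"])
def rays(p,uv):
    uv=np.asarray(uv,float).reshape(-1,1,2)
    n=cv2.undistortPoints(uv,np.array(p["mtx"],float),np.array([p["k1"],0,0,0.]))[:,0]
    return np.c_[n[:,0],-n[:,1],-np.ones(len(n))]
def ray(p,uv,st=None):
    T=camT(p,st); d=rays(p,uv)@T[:3,:3].T
    return T[:3,3],d/np.linalg.norm(d,axis=1)[:,None]
def cloud(p,st=None):
    v,u=np.mgrid[0:384,0:512]; T=camT(p,st)
    d=rays(p,np.c_[u.ravel(),v.ravel()])*p["depth"].reshape(-1,1)
    w=d@T[:3,:3].T+T[:3,3]; w=w.reshape(384,512,3); w[p["depth"]==0]=np.nan
    return w
def proj(p,X,st=None):
    T=np.linalg.inv(camT(p,st)); c=np.atleast_2d(X)@T[:3,:3].T+T[:3,3]
    s=np.c_[c[:,0]/-c[:,2],-c[:,1]/-c[:,2]]; r2=(s**2).sum(1,keepdims=True); s=s*(1+p["k1"]*r2)
    K=np.array(p["mtx"]); return s@K[:2,:2].T+K[:2,2]
def tri(a,b):
    A=[];
    M=np.zeros((3,3));v=np.zeros(3)
    for o,d in (a,b):
        P=np.eye(3)-np.outer(d,d); M+=P; v+=P@o
    return np.linalg.solve(M,v)
def save(p,name,crop=None,s=1):
    im=p["pixels"][...,::-1]
    if crop: x0,y0,x1,y1=crop; im=im[y0:y1,x0:x1]
    cv2.imwrite("pics/"+name,cv2.resize(im,None,fx=s,fy=s,interpolation=cv2.INTER_CUBIC))
E
python3 - <<'E'
from h import *
import pickle
st=get_state(); print(st)
P={}
for n in("side","top","wrist"):
    p=vision.read_camera(n); save(p,n+"0.png",s=1.5); P[n]=p
    for l in("square_pylon","round_pylon","slim_pylon","wheel_top"):
        w=cloud(p,st)
        for r in silhouettes(p,l)[:4]:
            m=r["mask"]; print(n,l,round(r["confidence"],2),np.round(r["location"]),m.sum(),np.round(np.nanmedian(w[m],0),3))
        for r in tip_of(p,l)[:3]: print("   tip",n,l,round(r["confidence"],2),np.round(r["location"],1))
pickle.dump((st,P),open("p0.pkl","wb"))
E
```

```text
pics
{'clock': 0.0, 'joint_pos': array([-1.42658272e+00,  3.14022267e-01,  4.49532027e-02,  1.30362641e+00,
        2.62531898e-05,  1.43122073e+00]), 'qvel': array([ 8.14732523e-04,  6.54249743e-04, -9.10882101e-05, -1.71876798e-03,
       -1.20889115e-03, -1.53991344e-03]), 'tau': array([ 1.27351537e-03, -4.80624461e+01,  2.98535103e+01,  1.92928535e-02,
       -2.53047010e-04,  3.20373168e-06]), 'tcp_pos': array([ 0.16093164, -0.55146351,  0.23038592]), 'orientation': array([-9.49599568e-04,  9.89949396e-01,  1.41418854e-01,  1.09244933e-05]), 'wrist_force': array([ 0.4307631 ,  0.39229421, -0.31017424]), 'ft_torque': array([-0.01201669,  0.01752106, -0.03557257]), 'finger_gap': 0.08528033959521278}
side square_pylon 0.97 [299. 237.] 511 [ 0.46  -0.304  0.12 ]
side square_pylon 0.87 [291. 294.] 1154 [ 0.399 -0.411  0.096]
side square_pylon 0.72 [341. 283.] 1023 [ 0.504 -0.411  0.095]
   tip side square_pylon 0.86 [331.7 308.6]
   tip side square_pylon 0.69 [255.5 151.4]
   tip side square_pylon 0.65 [287.8 321.5]
side round_pylon 0.87 [290. 210.] 282 [ 0.48  -0.218  0.112]
side sl
[... 252 characters left out ...]
square_pylon 0.83 [418. 216.] 502 [ 0.402 -0.387  0.116]
top square_pylon 0.81 [370. 185.] 372 [ 0.46  -0.285  0.126]
top square_pylon 0.78 [416. 167.] 537 [ 0.507 -0.387  0.115]
   tip top square_pylon 0.95 [404.3 217.3]
   tip top square_pylon 0.84 [361.6 190.4]
   tip top square_pylon 0.64 [404.3 170.1]
top round_pylon 0.56 [330. 179.] 220 [ 0.477 -0.202  0.124]
   tip top round_pylon 0.75 [323.  182.7]
top slim_pylon 0.55 [293. 170.] 196 [ 0.498 -0.124  0.084]
top wheel_top 0.83 [134. 254.] 2216 [0.305 0.22  0.029]
top wheel_top 0.69 [165. 161.] 3699 [0.52  0.163 0.039]
   tip top wheel_top 0.92 [166.5 159.4]
   tip top wheel_top 0.84 [138.3 253.1]
   tip top wheel_top 0.57 [291.1 173.4]
```

View pics/side0.png

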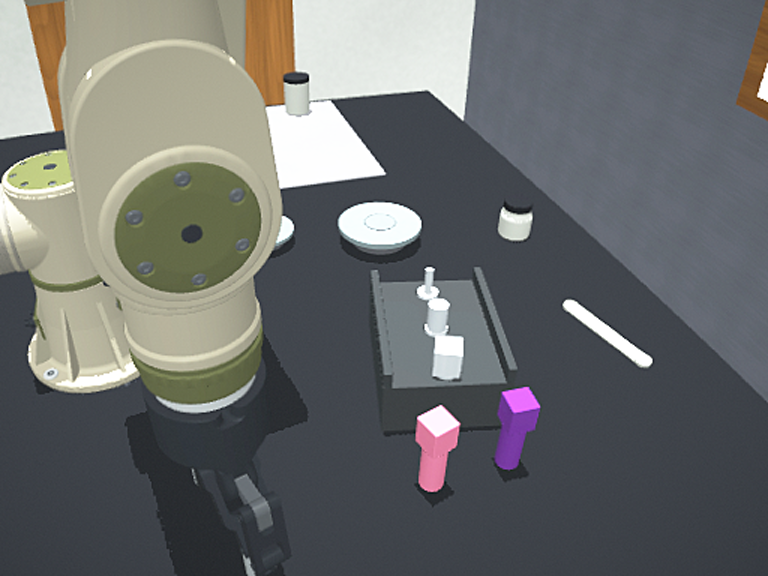

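View pics/top0.png

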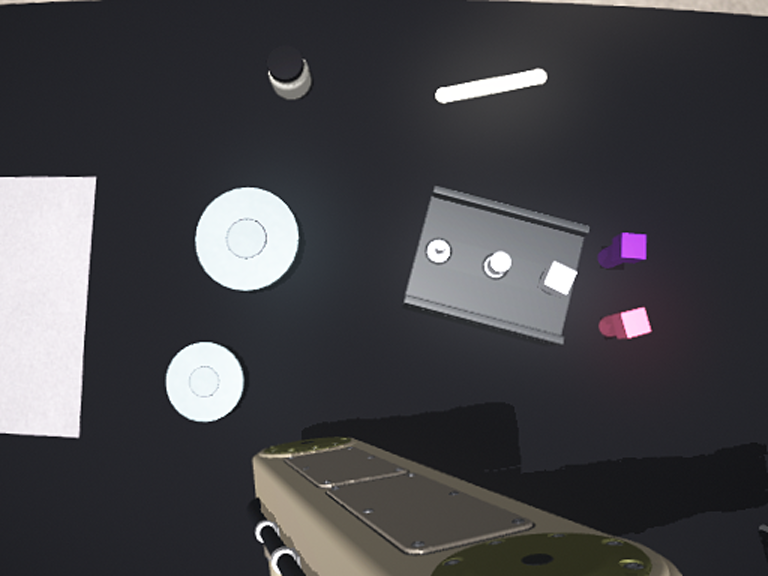

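View pics/wrist0.png

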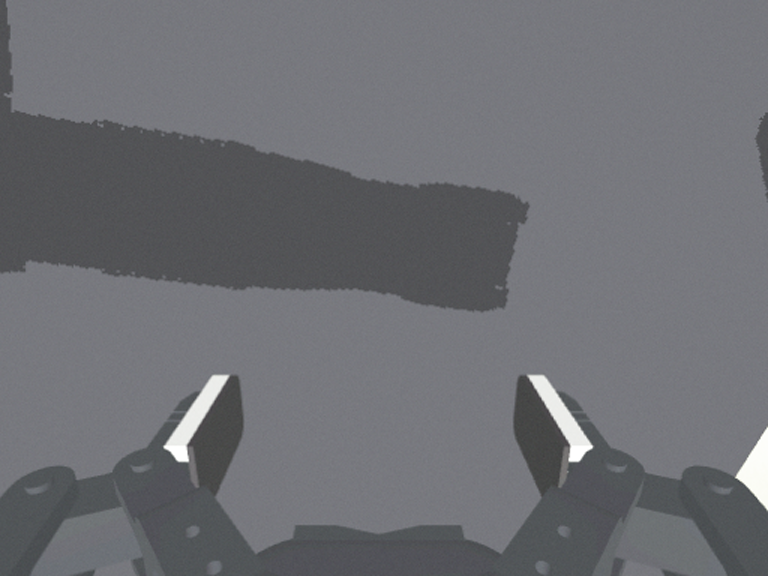

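The top view shows three square-headed candidates: silver in the rack at (370,185), purple at (421,164) and pink at (423,216), both of those standing on the bench. I choose the silver one. There are two wheels, the larger at (165,159) and the smaller at (136,254), and I choose the larger. The round-headed pylon is at (332,175) and the slim one at (292,167). Next is a close crop and measurements from two views.

```bash
python3 - <<'E'
from h import *
import pickle
st,P=pickle.load(open("p0.pkl","rb"))
save(P["top"],"crop_top.png",(260,110,440,240),4)
save(P["side"],"crop_side.png",(230,120,380,300),3)
for n in("top","side"):
    p=P[n]; w=cloud(p); z=w[...,2]
    g=(z>0.118)&(z<0.135)&(np.hypot(w[...,0]-.458,w[...,1]+.292)<.05)
    q=w[g]; print(n,len(q),q.mean(0).round(4),q[:,2].std())
    if len(q)>20:
        r=cv2.minAreaRect(q[:,:2].astype(np.float32)); print(" rect",r)
    # neighbours tops
    for c in((.478,-.208),(.498,-.125)):
        g=(z>0.118)&(z<0.135)&(np.hypot(w[...,0]-c[0],w[...,1]-c[1])<.03); print(" nb",g.sum(),w[g].mean(0).round(4))
    g=(z>0.10)&(z<0.116)&(np.hypot(w[...,0]-.48,w[...,1]+.205)<.17)&(w[...,1]>-.35);q=w[g]; 
    g=(abs(z-.04)<.006)&(np.hypot(w[...,0]-.52,w[...,1]-.163)<.1);q=w[g]
    (c,r)=cv2.minEnclosingCircle(q[:,:2].astype(np.float32)); print(" wheel",len(q),np.median(q[:,2]),c,r,q.mean(0))
def fitwheel(p):
    hsv=p["pixels"]
E
```

```text
top 317 [ 0.4612 -0.2885  0.1258] 0.001957884980424031
 rect ((0.4616425633430481, -0.28985822200775146), (0.036378320306539536, 0.03745624050498009), 65.12499237060547)
 nb 151 [ 0.4813 -0.2058  0.1259]
 nb 27 [ 0.5012 -0.125   0.1253]
 wheel 3727 0.039143110385832736 (0.522899329662323, 0.1643720120191574) 0.08069615811109543 [0.52214259 0.16339042 0.03918041]
side 275 [ 0.4612 -0.2956  0.1257] 0.0023866016688731556
 rect ((0.4620339870452881, -0.2915000319480896), (0.03825419023633003, 0.034747108817100525), 66.5687255859375)
 nb 128 [ 0.4832 -0.2122  0.1254]
 nb 29 [ 0.5041 -0.1282  0.1246]
 wheel 1305 0.03994996025575848 (0.525303840637207, 0.16107411682605743) 0.08221863955259323 [0.52409775 0.15505485 0.03986595]
```

```bash
python3 - <<'E'
from h import *
import pickle
st,P=pickle.load(open("p0.pkl","rb"))
for X in((.52,.16,.04),(.46,-.29,.127)): print({n:proj(P[n],X).round(1) for n in("top","side")})
for n in("top","side"):
    p=P[n]; g=p["pixels"].astype(int).min(2)
    w=cloud(p)
    print(n,[g[v,u] for v,u in ((159,165),(185,373))], "campos",camT(p)[:3,3].round(3))
E
```

```text
{'top': array([[165.7, 159.8]]), 'side': array([[251.4, 148.4]])}
{'top': array([[373.5, 185.7]]), 'side': array([[296.9, 229.6]])}
top [np.int64(236), np.int64(255)] campos [ 0.353 -0.061  0.988]
side [np.int64(80), np.int64(67)] campos [ 0.167 -0.845  0.677]
```

View pics/crop_top.png

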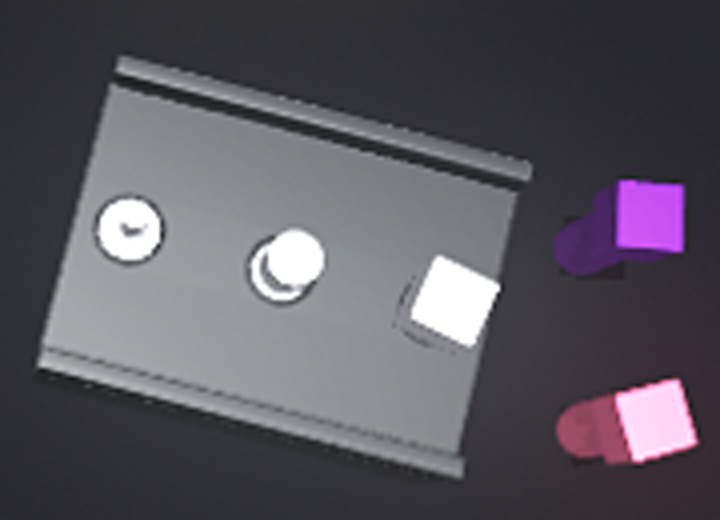

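View pics/crop_side.png

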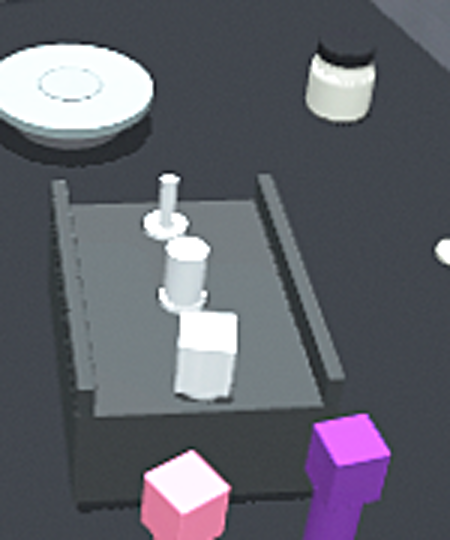

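The top crop shows a silver square head in the end well at crop pixel (455,300), with the round pylon next to it and the slim one farthest away. The pink and purple pylons stand outside the rack. Both views put the head centre at about (0.461,-0.290), its top at 0.126 m (text: 0.127), and its flats at about 65.5°. I'll grip across the row and move over it now.

```bash
python3 -m inch '[[3.6,-1.66,0,0,0,0,8.5],[3.6,-1.66,0,0,0,0,8.5],[3.6,-1.66,0,0,0,0,8.5],[3.6,-1.66,0,0,0,0,8.5],[3.6,-1.66,0,0,0,0,8.5]]' 40; python3 -m inch '[[3.6,-1.66,0,0,0,0,8.5],[3.6,-1.66,0,0,0,0,8.5],[3.6,-1.66,0,0,0,0,8.5],[3.6,-1.66,0,0,0,0,8.5],[3.6,-1.66,0,0,0,0,8.5]]'; python3 -m inch '[[0,0,0,0,0,-8.2,8.5],[0,0,0,0,0,-8.2,8.5],[0,0,0,0,0,-8.2,8.5],[0,0,0,0,0,-8.2,8.5],[0,0,0,0,0,-8.2,8.5]]'; python3 -m inch '[[0,0,0,0,0,-8.2,8.5],[0,0,0,0,0,0,8.5],[0,0,0,0,0,0,8.5]]'
cat > look.py <<'E'
from h import *
import sys,pickle
st=get_state(); p=vision.read_camera("wrist"); save(p,sys.argv[1],s=1.5); pickle.dump((st,p),open(sys.argv[1]+".pkl","wb"))
print(st["tcp_pos"],R.from_matrix(q2R(st["orientation"])).as_euler("ZYX",True), st["joint_pos"].round(3),np.round(p["tool_from_camera"],3).tolist())
w=cloud(p,st);z=w[...,2]
g=(z>0.118)&(z<0.135)&(np.hypot(w[...,0]-.461,w[...,1]+.29)<.035);q=w[g]
print(len(q))
if len(q)>20: print(np.median(q[:,2]),cv2.minAreaRect(q[:,:2].astype(np.float32)))
E
python3 look.py w1.png
```

```text
clock: 1.85
tcp_pos: [0.3115, -0.4209, 0.2314]
orientation: [0.0, 0.99, 0.141, 0.0]
wrist_force: [0.4, 0.3, 0.2]
finger_gap: 0.0852
clock: 2.35
tcp_pos: [0.4613, -0.2907, 0.2315]
orientation: [0.0, 0.99, 0.141, 0.0]
wrist_force: [0.3, 0.3, -0.2]
finger_gap: 0.085
clock: 2.85
tcp_pos: [0.4602, -0.2918, 0.2313]
orientation: [0.0, 0.876, 0.482, 0.0]
wrist_force: [0.1, 0.2, -0.3]
finger_gap: 0.0851
clock: 3.15
tcp_pos: [0.4601, -0.2919, 0.2313]
orientation: [0.0, 0.842, 0.539, 0.0]
wrist_force: [0.8, 0.2, 0.2]
finger_gap: 0.085
[ 0.4601312  -0.2919168   0.23132904] [6.52643934e+01 4.04929035e-03 1.79992128e+02] [-0.713  0.254 -0.033  1.283 -0.     1.29 ] [[-0.001, 0.95, 0.311, 0.08], [1.0, 0.001, 0.0, 0.0], [0.0, 0.311, -0.95, -0.143], [0.0, 0.0, 0.0, 1.0]]
1900
0.12696212735883616 ((0.46364572644233704, -0.28904640674591064), (0.036091867834329605, 0.03588828444480896), 65.3506851196289)
```

View pics/w1.png

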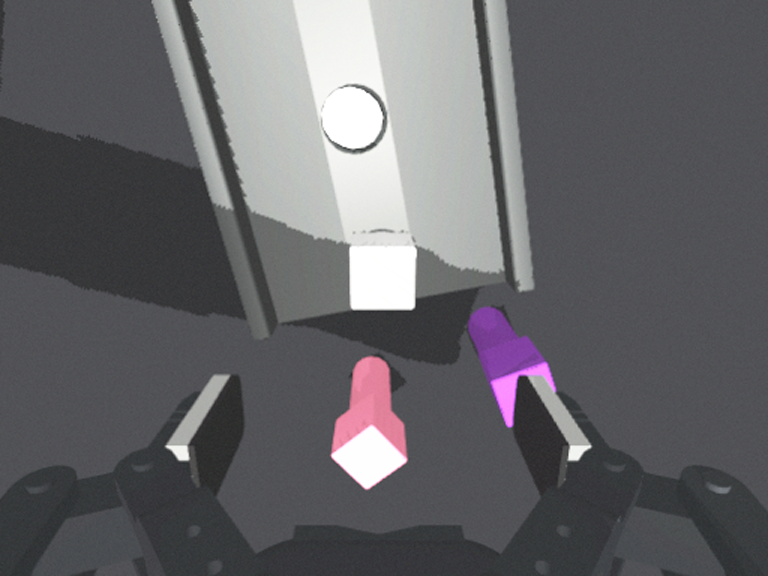

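The wrist view shows the silver square head at (383,277) square to the jaws, the round pylon at (353,118), pink at (369,455), and purple beside the right finger. The centre is (0.4636,-0.2890) and the top is 0.127. I'm taking (0.463,-0.2895), and will check the clearances in this cloud before going down.

```bash
python3 - <<'E'
from h import *
import pickle
st,p=pickle.load(open("w1.png.pkl","rb")); w=cloud(p,st).reshape(-1,3); w=w[np.isfinite(w[:,2])]
a=np.radians(65.3); d=w-[.463,-.2895,0]
X=d[:,0]*np.cos(a)+d[:,1]*np.sin(a); Y=d[:,0]*np.sin(a)-d[:,1]*np.cos(a); z=w[:,2]
m=(abs(X)<.06)&(abs(Y)<.1)
print("deck",np.median(z[(abs(X-.045)<.015)&(abs(Y)<.03)]))
for x0 in range(-60,60,15): 
  for s in(-1,1):
    k=(X>x0/1e3)&(X<(x0+15)/1e3)&(z>.09)&(z<.16)&(Y*s>.02)&(abs(Y)<.12)
    print(x0,s,k.sum(), (np.percentile(abs(Y[k]),2).round(4) if k.sum()>5 else None))
E
```

```text
deck 0.08304812839246828
-60 -1 0 None
-60 1 325 0.0841
-45 -1 245 0.0683
-45 1 0 None
-30 -1 298 0.0704
-30 1 0 None
-15 -1 309 0.0733
-15 1 247 0.0771
0 -1 322 0.0762
0 1 303 0.0742
15 -1 348 0.0792
15 1 309 0.0711
30 -1 355 0.0821
30 1 329 0.0683
45 -1 357 0.085
45 1 353 0.0653
```

The deck is at 0.083 and the rails are at least 71 mm away where the fingers go. Descending.

```bash
python3 -m inch '[[0.34,0.16,2,0,0,0,7.2],[0,0,2,0,0,0,7.2],[0,0,2,0,0,0,7.2],[0,0,2,0,0,0,7.2],[0,0,0,0,0,0,7.2]]' 40;python3 -m inch '[[0,0,1.5,0,0,0,7.2],[0,0,1.5,0,0,0,7.2],[0,0,1.5,0,0,0,7.2],[0,0,1.0,0,0,0,7.2],[0,0,0.6,0,0,0,7.2]]'; python3 -m inch '[[0,0,0,0,0,0,7.2],[0,0,0,0,0,0,7.2]]'; python3 look.py w2.png
```

```text
clock: 3.7
tcp_pos: [0.4614, -0.2881, 0.1486]
orientation: [-0.002, 0.842, 0.54, -0.001]
wrist_force: [-0.5, 0.5, -1.0]
finger_gap: 0.0718
clock: 4.2
tcp_pos: [0.463, -0.2895, 0.0902]
orientation: [0.0, 0.841, 0.54, -0.0]
wrist_force: [-0.3, -0.6, -0.8]
finger_gap: 0.0718
clock: 4.4
tcp_pos: [0.4633, -0.2897, 0.0909]
orientation: [0.0, 0.841, 0.541, 0.0]
wrist_force: [0.1, -1.0, -0.6]
finger_gap: 0.0717
[ 0.46333851 -0.28971811  0.09092805] [6.54478998e+01 1.42399426e-02 1.79953444e+02] [-0.706  0.341 -0.272  0.957 -0.     1.294] [[-0.001, 0.95, 0.311, 0.08], [1.0, 0.001, 0.0, 0.0], [0.0, 0.311, -0.95, -0.143], [0.0, 0.0, 0.0, 1.0]]
8004
0.12699139521998348 ((0.4553322494029999, -0.28498315811157227), (0.036934226751327515, 0.05484028905630112), 65.25621032714844)
```

View pics/w2.png

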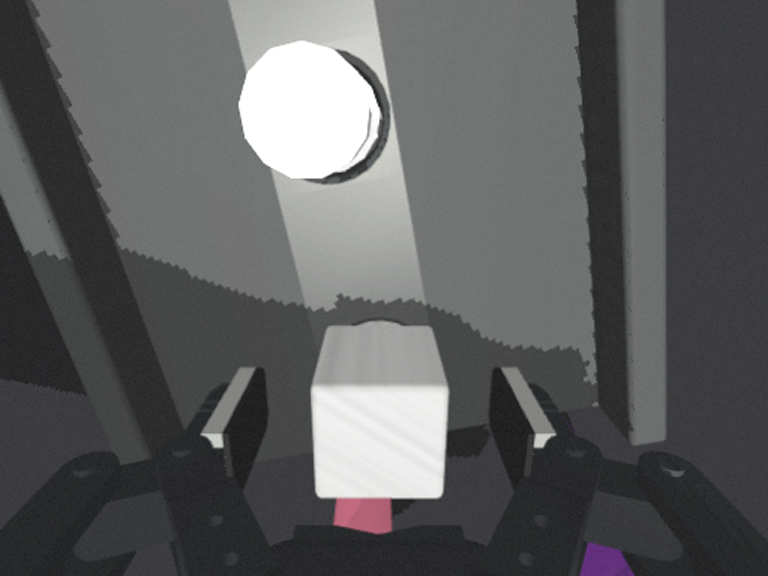

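The head sits centred between the pads at (380,430), and the rails and the round pylon are clear of the fingers. Closing.

```bash
python3 -m inch '[[0,0,0,0,0,0,5.5],[0,0,0,0,0,0,4.2],[0,0,0,0,0,0,3.2],[0,0,0,0,0,0,3.0],[0,0,0,0,0,0,3.0]]' 50;python3 -m inch '[[0,0,0,0,0,0,2.5],[0,0,0,0,0,0,2.5],[0,0,0,0,0,0,2.5]]'; python3 - <<'E'
from h import *
s=get_state();print(s["wrist_force"],s["ft_torque"],s["finger_gap"],s["tcp_pos"])
E
```

```text
clock: 4.95
tcp_pos: [0.4633, -0.2897, 0.0909]
orientation: [0.001, 0.841, 0.541, 0.0]
wrist_force: [-0.2, 0.4, 3.7]
finger_gap: 0.0354
clock: 5.25
tcp_pos: [0.4633, -0.2897, 0.0908]
orientation: [0.001, 0.841, 0.541, 0.0]
wrist_force: [-0.6, 0.9, 4.5]
finger_gap: 0.0355
[-0.61663326  0.91773426  4.4990508 ] [0.08344873 0.05471237 0.00970451] 0.0355015355693064 [ 0.46333257 -0.28974959  0.09084631]
```

Gripped at 35.5 mm with small side forces. I'll lift straight up slowly and watch the force.

```bash
python3 -m inch '[[0,0,-0.4,0,0,0,2.5],[0,0,-0.6,0,0,0,2.5],[0,0,-0.8,0,0,0,2.5],[0,0,-0.8,0,0,0,2.5],[0,0,-0.8,0,0,0,2.5]]'; python3 -m inch '[[0,0,-0.8,0,0,0,2.5],[0,0,-0.8,0,0,0,2.5],[0,0,-0.8,0,0,0,2.5],[0,0,-0.8,0,0,0,2.5],[0,0,0,0,0,0,2.5]]'
```

```text
clock: 5.75
tcp_pos: [0.4629, -0.2893, 0.125]
orientation: [-0.0, 0.841, 0.541, -0.0]
wrist_force: [0.2, 0.1, -2.7]
finger_gap: 0.0353
clock: 6.25
tcp_pos: [0.4636, -0.29, 0.1578]
orientation: [0.001, 0.841, 0.541, 0.0]
wrist_force: [-0.4, -0.7, -2.0]
finger_gap: 0.0355
```

```bash
python3 -m inch '[[0,0,-1.5,0,0,0,2.5],[0,0,-2,0,0,0,2.5],[0,0,-2,0,0,0,2.5],[0,0,-2,0,0,0,2.5],[0,0,-1.5,0,0,0,2.5]]'; python3 -m inch '[[0,0,-0.5,0,0,0,2.5],[0,0,0,0,0,0,2.5],[0,0,0,0,0,0,2.5]]'; python3 - <<'E'
from h import *
import pickle
st=get_state();print(st["tcp_pos"],st["wrist_force"],R.from_matrix(q2R(st["orientation"])).as_euler("ZYX",True))
P={}
for n in("side","top","wrist"):
    p=vision.read_camera(n);P[n]=p;save(p,n+"3.png",s=1.5)
    for r in tip_of(p,"wheel_top")[:3]: print("   tip",n,round(r["confidence"],2),np.round(r["location"],1))
pickle.dump((st,P),open("p3.pkl","wb"))
E
```

```text
clock: 6.75
tcp_pos: [0.4631, -0.2895, 0.2473]
orientation: [0.0, 0.841, 0.541, 0.0]
wrist_force: [0.7, 0.7, -2.8]
finger_gap: 0.0353
clock: 7.05
tcp_pos: [0.4627, -0.2892, 0.2503]
orientation: [-0.001, 0.841, 0.541, -0.0]
wrist_force: [-0.1, -0.5, -3.0]
finger_gap: 0.036
[ 0.46268025 -0.28919098  0.25032952] [-0.0784309  -0.46788305 -2.95213831] [ 6.54621312e+01 -1.54346679e-02 -1.79927694e+02]
   tip side 0.88 [176.4 150. ]
   tip side 0.63 [252.1 148. ]
   tip top 0.61 [137.6 253.1]
   tip top 0.57 [167.  157.5]
```

View pics/side3.png

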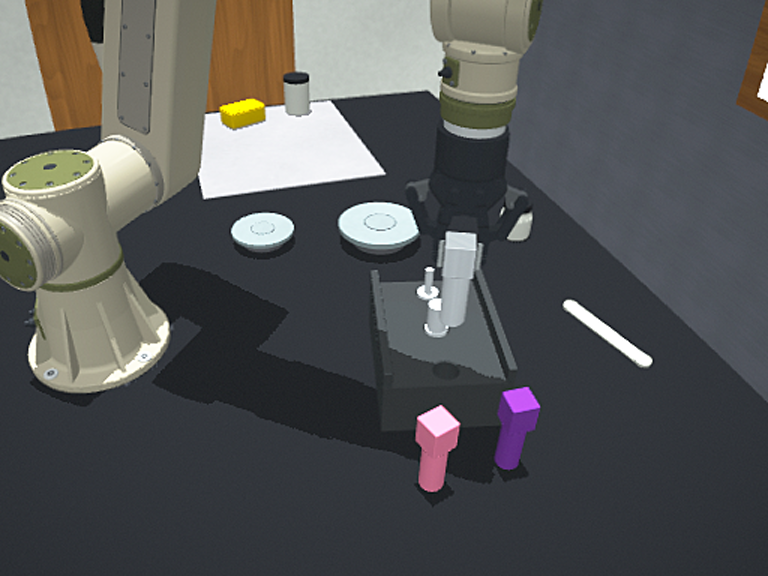

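View pics/wrist3.png

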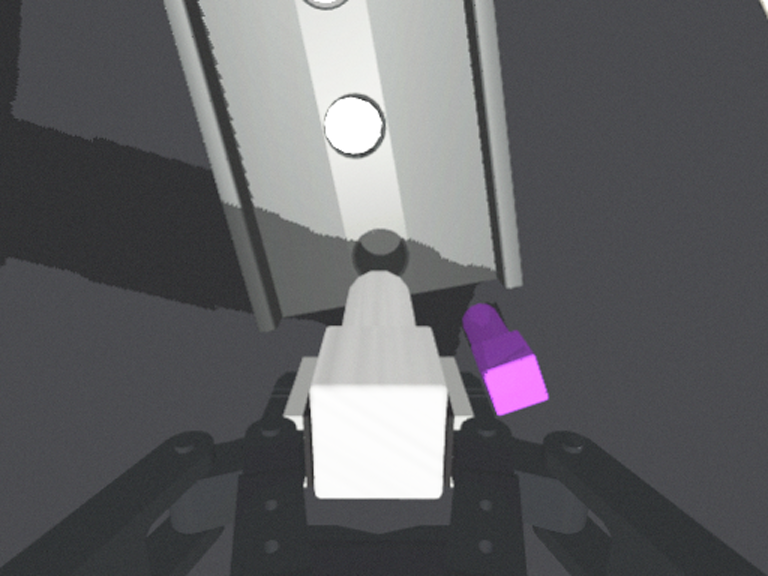

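The pylon hangs upright in the pads, its underside about 0.167 m up, and the well below it is empty. The round and slim pylons haven't moved. I'll carry it towards the larger wheel and stop about 11 cm short so the wrist camera can look at it.

```bash
python3 -m inch '[[2,-0.6,0,0,0,0,2.5],[3,-0.9,0,0,0,0,2.5],[3.5,-1.1,0,0,0,0,2.5],[3.5,-1.1,0,0,0,0,2.5],[3.5,-1.1,0,0,0,0,2.5]]';python3 -m inch '[[3.5,-1.1,0,0,0,0,2.5],[3.5,-1.1,0,0,0,0,2.5],[3.5,-1.1,0,0,0,0,2.5],[3,-1,0,0,0,0,2.5],[2,-0.6,0,0,0,0,2.5]]';python3 -m inch '[[1,-0.3,0,0,0,0,2.5],[0,0,0,0,0,0,2.5],[0,0,0,0,0,0,2.5]]'; python3 look.py w4.png; python3 - <<'E'
from h import *
import pickle
st,p=pickle.load(open("w4.png.pkl","rb")); w=cloud(p,st); z=w[...,2]
g=(abs(z-.04)<.006)&(np.hypot(w[...,0]-.523,w[...,1]-.163)<.095);q=w[g]
(c,r)=cv2.minEnclosingCircle(q[:,:2].astype(np.float32)); print(" wheel",len(q),np.median(q[:,2]),c,r,q.mean(0))
E
```

```text
clock: 7.85
tcp_pos: [0.4836, -0.1273, 0.2512]
orientation: [0.0, 0.841, 0.54, 0.0]
wrist_force: [0.1, -0.4, -2.4]
finger_gap: 0.0354
clock: 8.35
tcp_pos: [0.5033, 0.035, 0.2512]
orientation: [-0.0, 0.841, 0.541, 0.0]
wrist_force: [0.1, -0.8, -2.9]
finger_gap: 0.0356
clock: 8.65
tcp_pos: [0.5049, 0.0426, 0.2511]
orientation: [0.0, 0.841, 0.541, -0.0]
wrist_force: [0.9, -0.6, -2.1]
finger_gap: 0.0352
[0.50490521 0.04259476 0.25114721] [6.54530480e+01 3.90974682e-02 1.79995422e+02] [-7.400e-02  1.750e-01 -8.600e-02  1.310e+00 -1.000e-03  1.925e+00] [[-0.001, 0.95, 0.311, 0.08], [1.0, 0.001, 0.0, 0.0], [0.0, 0.311, -0.95, -0.143], [0.0, 0.0, 0.0, 1.0]]
0
 wheel 16269 0.04026313380090879 (0.5245869159698486, 0.1638239026069641) 0.07973189651966095 [0.52133015 0.15636836 0.04026771]
```

View pics/w4.png

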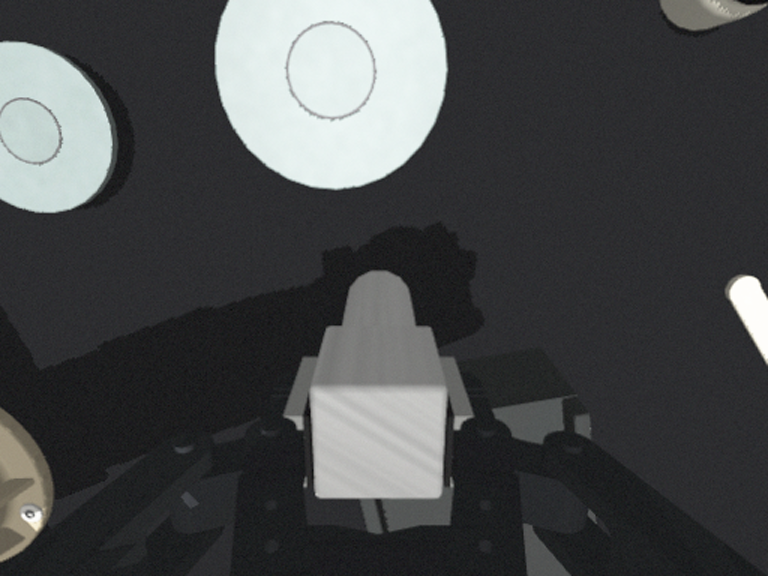

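The larger wheel is in view with its ring at (331,70), the smaller one at left. Its fitted radius of 79.7 mm and height of 0.040 match the text. I'll cross-check the centre with the ring and compute the shift.

```bash
python3 - <<'E'
from h import *
import pickle
st,p=pickle.load(open("w4.png.pkl","rb"))
o,d=ray(p,[[331/1.5,70/1.5]],st); c=o+d[0]*(.04-o[2])/d[0][2]; print("ring",c)
T=camT(p,st);_,P0=pickle.load(open("p0.pkl","rb"))
for n,px in(("top",(246.5/1.5,238.5/1.5)),("side",(380/1.5,222/1.5))):
    o2,d2=ray(P0[n],[px]); print(n,(o2+d2[0]*(.04-o2[2])/d2[0][2]).round(4),"tri w/ wrist",tri((o,d[0]),(o2,d2[0])).round(4))
t=np.array([.5240,.1635]); dl=np.r_[t-st["tcp_pos"][:2],0]
print((q2R(st["orientation"]).T@dl*100).round(2))
# held pylon: head top centre in tool frame
w=cloud(p,st); Rm=q2R(st["orientation"]); tl=(w-st["tcp_pos"])@Rm
k=(abs(tl[...,2]+.036)<.006)&(abs(tl[...,0])<.03)&(abs(tl[...,1])<.017); q=tl[k]; print(len(q),np.percentile(q,[1,50,99],axis=0).round(4))
E
```

```text
ring [0.52562929 0.16505282 0.04      ]
top [0.5218 0.1632 0.04  ] tri w/ wrist [0.525  0.1675 0.0218]
side [0.5261 0.1604 0.04  ] tri w/ wrist [0.5266 0.165  0.0374]
[ 1.179e+01 -3.290e+00 -1.000e-02]
6959 [[-0.0163 -0.0166 -0.0375]
 [ 0.0039  0.     -0.0362]
 [ 0.0188  0.0166 -0.0308]]
```

The estimates agree within 3 mm, around (0.524,0.1635). Head top sits 36 mm above the TCP, so the underside is 83 mm below it, and contact should come at TCP z ≈ 0.123.

```bash
python3 -m inch '[[2,-0.55,0,0,0,0,2.5],[3,-0.85,0,0,0,0,2.5],[3,-0.85,0,0,0,0,2.5],[2.5,-0.7,0,0,0,0,2.5],[1.3,-0.35,0,0,0,0,2.5]]';python3 -m inch '[[0,0,1.5,0,0,0,2.5],[0,0,2.5,0,0,0,2.5],[0,0,2.5,0,0,0,2.5],[0,0,2,0,0,0,2.5],[0,0,1.5,0,0,0,2.5]]';python3 -m inch '[[0,0,1,0,0,0,2.5],[0,0,0.6,0,0,0,2.5],[0,0,0.4,0,0,0,2.5],[0,0,0,0,0,0,2.5],[0,0,0,0,0,0,2.5]]'; python3 - <<'E'
from h import *
st=get_state();print(st["tcp_pos"],st["wrist_force"],R.from_matrix(q2R(st["orientation"])).as_euler("ZYX",True))
for n in("side","top"):
    p=vision.read_camera(n); save(p,n+"5.png",(90,70,400,280) if n=="side" else (90,80,290,250),2.5)
E
```

```text
clock: 9.2
tcp_pos: [0.5243, 0.1647, 0.2511]
orientation: [0.0, 0.841, 0.541, 0.0]
wrist_force: [0.9, -0.1, -3.2]
finger_gap: 0.0354
clock: 9.7
tcp_pos: [0.5234, 0.1626, 0.1497]
orientation: [-0.0, 0.842, 0.54, -0.001]
wrist_force: [-1.5, -0.2, -2.2]
finger_gap: 0.0355
clock: 10.2
tcp_pos: [0.5244, 0.1642, 0.1319]
orientation: [0.0, 0.841, 0.541, 0.0]
wrist_force: [0.1, 0.1, -2.1]
finger_gap: 0.0353
[0.52438248 0.16418907 0.13189297] [ 0.10959624  0.12026818 -2.0636772 ] [ 6.54538684e+01 -2.64703992e-02  1.79945906e+02]
```

View pics/side5.png

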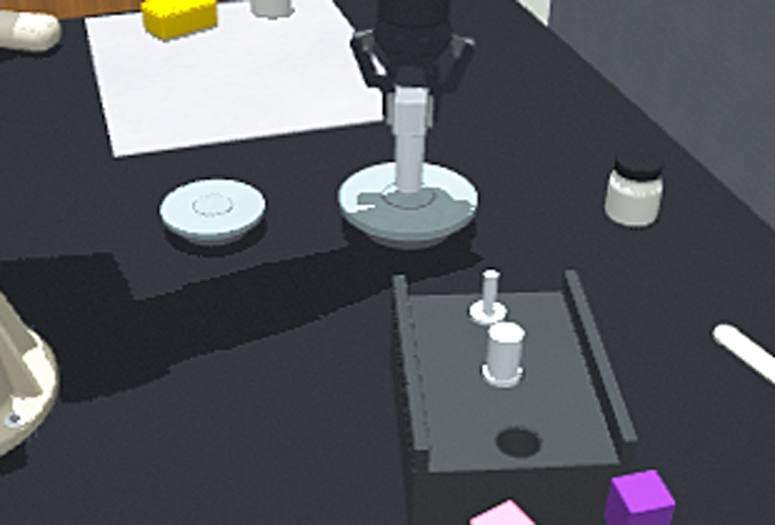

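The pylon hangs upright just above the ring on the large wheel, shank end at about (408,190), ring centre (409,195). The other two pylons are still in their wells. Lowering slowly now.

```bash
python3 -m inch '[[0,0,0.3,0,0,0,2.5],[0,0,0.2,0,0,0,2.5],[0,0,0.2,0,0,0,2.5],[0,0,0,0,0,0,2.5]]';python3 -m inch '[[0,0,0.1,0,0,0,2.5],[0,0,0,0,0,0,2.5]]';
```

```text
clock: 10.7
tcp_pos: [0.5236, 0.1642, 0.1238]
orientation: [-0.0, 0.841, 0.541, -0.0]
wrist_force: [0.0, -0.4, -2.8]
finger_gap: 0.0355
clock: 10.9
tcp_pos: [0.5239, 0.1642, 0.1231]
orientation: [-0.0, 0.841, 0.541, -0.0]
wrist_force: [0.3, 0.5, -3.0]
finger_gap: 0.036
```

```bash
python3 -m inch '[[0,0,0.1,0,0,0,2.5],[0,0,0,0,0,0,2.5]]';python3 -m inch '[[0,0,0.05,0,0,0,2.5],[0,0,0,0,0,0,2.5]]'
```

```text
clock: 11.1
tcp_pos: [0.524, 0.1643, 0.1229]
orientation: [0.0, 0.841, 0.541, 0.0]
wrist_force: [-1.8, 0.4, 2.4]
finger_gap: 0.0353
clock: 11.3
tcp_pos: [0.5241, 0.1643, 0.1228]
orientation: [0.0, 0.841, 0.541, 0.0]
wrist_force: [-2.5, -0.2, 6.1]
finger_gap: 0.0352
```

Contact: the wrist force went from -3 to +6 N at z = 0.1228, as predicted. Releasing slowly.

```bash
python3 -m inch '[[0,0,0,0,0,0,3.5],[0,0,0,0,0,0,3.7],[0,0,0,0,0,0,4.0],[0,0,0,0,0,0,4.6],[0,0,0,0,0,0,5.4]]' 20;python3 -m inch '[[0,0,0,0,0,0,7],[0,0,0,0,0,0,8],[0,0,0,0,0,0,8],[0,0,0,0,0,0,8]]'; python3 look.py w6.png
```

```text
clock: 11.8
tcp_pos: [0.524, 0.1642, 0.1216]
orientation: [0.0, 0.841, 0.541, -0.0]
wrist_force: [0.5, 0.9, 0.4]
finger_gap: 0.054
clock: 12.2
tcp_pos: [0.5239, 0.1642, 0.1218]
orientation: [0.0, 0.841, 0.541, -0.0]
wrist_force: [0.4, 0.0, -1.1]
finger_gap: 0.0799
[0.52393438 0.16419901 0.12175186] [6.54575786e+01 4.71696864e-03 1.79995672e+02] [ 0.158  0.321 -0.219  1.031 -0.     2.157] [[-0.001, 0.95, 0.311, 0.08], [1.0, 0.001, 0.0, 0.0], [0.0, 0.311, -0.95, -0.143], [0.0, 0.0, 0.0, 1.0]]
0
```

View pics/w6.png

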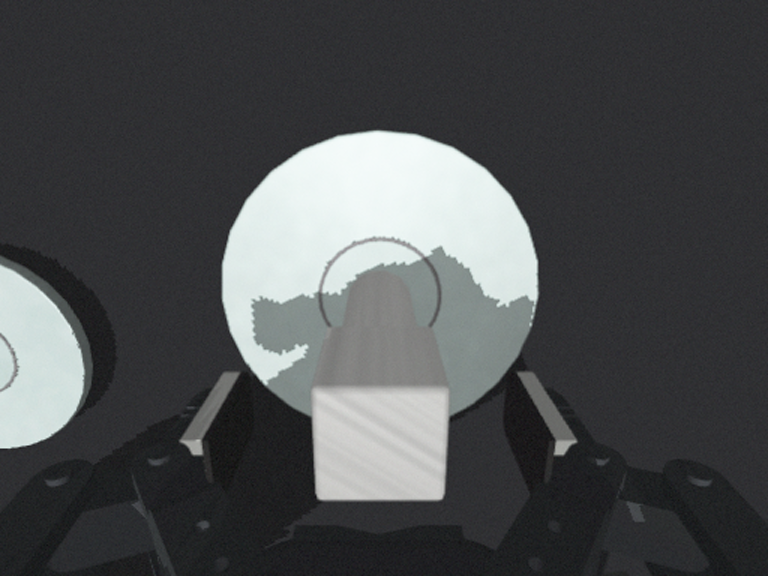

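The pylon stands free between the open pads. The head is at (380,443), and the shank comes down inside the ring at (380,296). Retreating straight up.

```bash
python3 -m inch '[[0,0,-1,0,0,0,8],[0,0,-2,0,0,0,8],[0,0,-3,0,0,0,8],[0,0,-3,0,0,0,8],[0,0,-3,0,0,0,8]]';python3 -m inch '[[-3,0,0,0,0,0,8],[-3.5,0,0,0,0,0,8],[-3,0,0,0,0,0,8],[0,0,0,0,0,0,8],[0,0,0,0,0,0,8]]'; python3 - <<'E'
from h import *
st=get_state();print(st["tcp_pos"],st["wrist_force"])
for n in("side","top","wrist"):
    p=vision.read_camera(n); save(p,n+"7.png",s=1.5)
    w=cloud(p,st); z=w[...,2]
    k=(z>.15)&(z<.17)&(np.hypot(w[...,0]-.524,w[...,1]-.164)<.035); q=w[k]
    if len(q)>20: print(n,len(q),np.median(q[:,2]),cv2.minAreaRect(q[:,:2].astype(np.float32)))
    k=(abs(z-.04)<.006)&(np.hypot(w[...,0]-.524,w[...,1]-.164)<.095);q=w[k]
    if len(q)>20: print(" wheel",cv2.minEnclosingCircle(q[:,:2].astype(np.float32)))
    if n=="wrist":break
    for c in((.482,-.208),(.502,-.125)):
        g=(z>0.118)&(z<0.135)&(np.hypot(w[...,0]-c[0],w[...,1]-c[1])<.03); print(" nb",g.sum(),w[g].mean(0).round(4))
E
```

```text
clock: 12.75
tcp_pos: [0.5238, 0.1642, 0.2438]
orientation: [0.0, 0.841, 0.541, 0.0]
wrist_force: [0.3, -0.2, -0.4]
finger_gap: 0.08
clock: 13.25
tcp_pos: [0.4847, 0.0775, 0.2427]
orientation: [0.0, 0.842, 0.54, 0.001]
wrist_force: [0.0, -0.3, -0.6]
finger_gap: 0.0802
[0.48470246 0.07747393 0.24268329] [ 0.02811675 -0.27714291 -0.61440186]
side 114 0.15875172208523375 ((0.5261663198471069, 0.1604667454957962), (0.038753751665353775, 0.03601019084453583), 71.5617904663086)
 wheel ((0.5271453857421875, 0.16181360185146332), 0.08210310339927673)
 nb 127 [ 0.4832 -0.2122  0.1256]
 nb 31 [ 0.5039 -0.1283  0.1242]
 wheel ((0.5196674466133118, 0.16256240010261536), 0.07949410378932953)
 nb 150 [ 0.4814 -0.2058  0.1259]
 nb 28 [ 0.5012 -0.125   0.1254]
wrist 3035 0.15958587609715585 ((0.524237334728241, 0.16356290876865387), (0.03513765335083008, 0.03607732057571411), 65.26787567138672)
 wheel ((0.524509847164154, 0.16375978291034698), 0.07986800372600555)
```

View pics/side7.png

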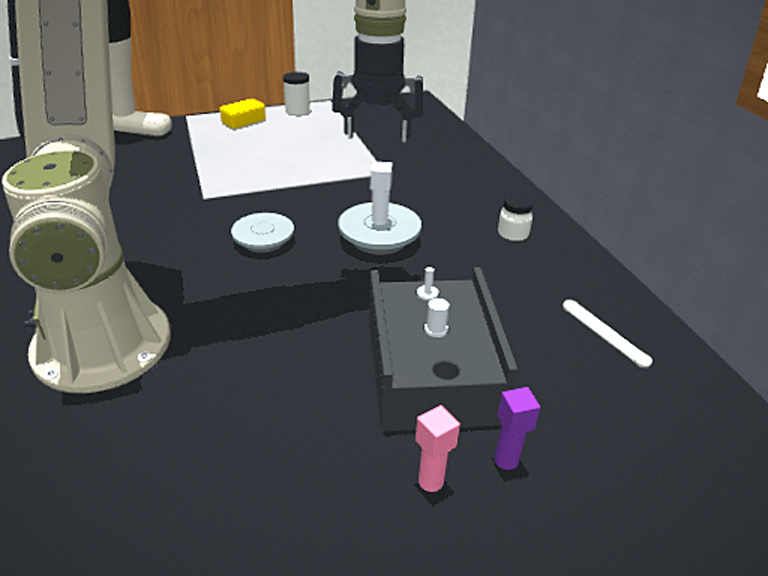

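View pics/wrist7.png

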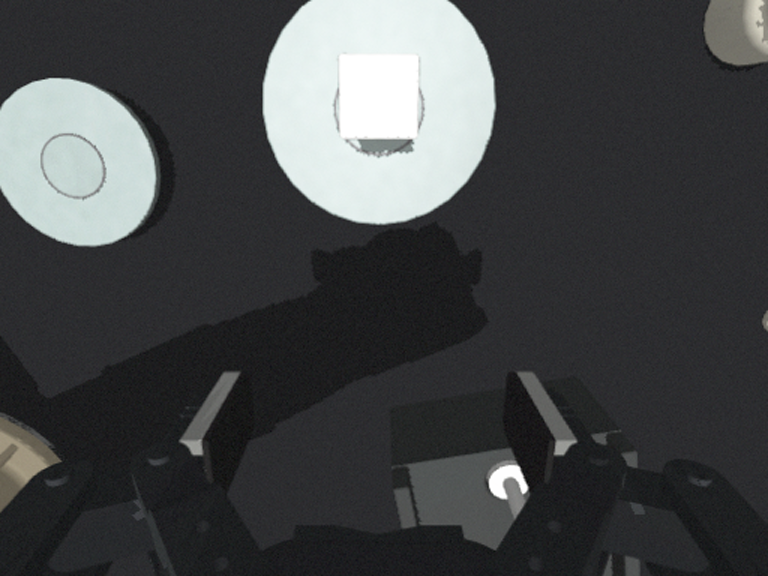

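The pylon stands upright in the middle of the large wheel (side view, (380,195)), and the gripper is well clear. From the wrist camera, the head is within 1 mm of the wheel's centre with its top at 0.1596 (0.159 expected). The other two pylons haven't moved. Handing in.

```bash
python3 -c "
from workcell import workorder
print(workorder.hand_in())"
```

```text
the job is handed in; nothing more can be done
None
```

I lifted the silver square-headed pylon straight up out of its well and stood it in the middle of the larger wheel. I then let go, backed the gripper clear and handed in at about 13.5 s. I set it down slowly until it touched, with the wrist force peaking at about 6 N.

- **Placement:** the last wrist view put the head within about 1 mm of the wheel's centre. Its top was at 0.1596 m, against 0.159 m expected for standing upright.
- **Other pylons:** the round and slim pylons measured within 0.5 mm of where they started, in both the side and top views.
- **Disagreements:**
  - The three cameras' wheel centres differed by up to about 7 mm in the last pictures, with the gripper arm partly in the way in the top view. I relied on the wrist camera, whose fitted radius of 79.9 mm matches the stated 80 mm.
  - One two-view height check of the wheel (top with wrist) gave a poor 22 mm, because those two views are nearly parallel. The side-and-wrist pair gave 37 mm, and the depth readings gave 39 to 40 mm.
- **Not checked:** after release I judged uprightness only from the pictures and the head's height and position, not from a measured tilt angle. The hand-in reports no verdict.

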